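Transfer a tool carrier to the cooling rail and latch it home

ROBOT

A 7-joint arm with a two-finger parallel gripper is mounted at the origin on the work surface. World frame = base frame: x ahead of the robot, y to its left, z up, the work surface at z = 0. Lengths are in m, angles in degrees, forces in N, time in s.
With the tool pointing down it reaches from about 0.425 to 0.825 m from the base axis. Payload 3.6 kg.
Tool frame: the origin (TCP) lies between the finger pads; the fingertips stand 17 mm ahead of it and the grasp point (between the pads) lies 2 mm behind it; z points along the fingers, y is the line along which they close (so a half turn about z gives the same grasp; the last joint's range is limited). The gripper opens to 85 mm and grips with 20 to 120 N. Pads are 22 mm wide; open, the fingers measure 114 mm over their backs; the gripper's body (76 mm by 85 mm) begins 54 mm behind the grasp point. The pads swing forward as they close: fully open they stand 13 mm farther back than shut.
Start: joints at [73.195, 35.231, -0.722, 81.555, 0.464, 63.22, -2.315], TCP at [0.171, -0.627, 0.248] pointing down, gripper open.
Joint ranges: [-178.69, 178.69], [-17.37, 117.87], [-77.05, 75.6], [15.02, 138.74], [-78.02, 258.01], [0.78, 113.62], [-162.83, 162.83]. Speed limits (degrees/s): [159.86, 159.86, 180, 180, 180, 180, 180].

INTERFACE

Orientations are given as a 3x3 rotation matrix whose columns are the frame's x, y, z axes.
In Python, from bench import r, viewer gives the robot as it stands. The module is installed in compiled form; this text tells all that it offers.
- The arm moves only by the shell command python3 -m pendant 'ROWS' [FORCE]. ROWS is JSON, a list of rows, each a list of 7 numbers: the gripper's target within -1 to 1 (shut at 1, half-way at 0, fully open at -1), then the shift along the tool's x, y, z as a fraction of full scale, then the turn, a rotation vector about the tool's x, y, z as a fraction of full scale. A call has 1 to 12 rows; each row shifts and turns the commanded pose from where the row before left it, along the tool's axes as they then stand; what a row does not reach is not made up. Full scale, the value 1, is 0.03 m for a shift and 4 degrees for a turn. A row lasts 1/10 s, in which the tool goes at most 50 mm and 8.59 degrees, less where a joint would pass 70% of its speed; a pose out of reach is approached as far as the arm can. A call with a number of a shift or a turn outside -1 to 1 is refused whole. A call with a gripper value outside its range is refused whole. The fingers move at their own pace and stop on an object; FORCE is the grip in N (left out, the last holds). Time passes only in rows, so rows that do not move let the fingers close. It gives the time, the measured TCP pose, the force, the opening and the grip force at its end, in the units of the state.
- r.get_state(): the state, without advancing time (a new reading comes with each control period).
- viewer.capture(name): name is "scene" or "top" or "wrist"; returns the picture (400x640x3 uint8, red, green, blue); there is no depth.
- viewer.calibration(name): a dict with "fx", "fy", "cx", "cy" (pixels), "camera_from_world" (4x4, takes a point from world to camera coordinates). Camera axes: x right, y up, looking along -z (the intrinsics and any distortion apply to the point x, -y, -z); pixel columns grow to the right and rows downward; lengths in m; the calibration is good to about 2 mm. The wrist camera is an equidistant fisheye: a pixel r from the principal point sees the ray r / f radians off the axis. A picture is of the moment at which its call begins: read the wrist's pose just before it. calibration takes no time and is no camera call; for the wrist camera it gives the pose at the moment of the call.
- r.sign_off(): hands the job in; it is judged then, once.
The state is a dict: "time_s": time; "joint_positions": joint angles; "joint_vel": joint speeds; "joint_efforts": joint torques, N m; "tool_pos": TCP position; "tool_rot": TCP orientation; "force": force on the tool from outside, world axes, zero at the start; "wrist_torque": the same for the moment, N m; "gripper_width": opening from 0.0 (shut) to 1.0 (fully open); "gripper_force": force on a finger pad.
Only numpy, scipy, OpenCV 4.12 (cv2) and the standard library are available. Lean on these libraries where they do the work, as an engineer would, in place of code of your own. Each camera call takes 0.05 s, during which the arm holds its last target. There are 200 camera calls.

TASK

Lift the carrier with the orange grip tab over the red end stop of its rail, hang it on the next rail (the one with the red stop collar) at its open end, before the yellow latch, and then slide it gently along the rail, past the yellow spring latch, fully home against the collar, until the latch has snapped out behind it and it stays there by itself with the green switch pin held in. Leave the other carrier hanging on its rail and do not disturb the flux jar.

Things in the scene. Friction and masses are not known exactly. Their poses are not given: they have to be found in the camera images.
- carrier_grip (a point): Carrier to move, 0.2-0.35 kg: steel saddle with an orange upright grip tab. Point: grip centre of the tab, 33 mm above the bridge's underside, which rests on the rail. Tab 14 mm thick along x (across the rail), 40 mm along y (along the rail), 10 to 50 mm above the underside. Grasp it from above across the 14 mm. Saddle 60 mm long (y), 28 mm wide; see other_grip for its legs. z up.
- other_grip (a point): Same point of the other carrier (grey tab, same shape), on the first rail on either side of the orange one; it stays. Each carrier: bridge 10 mm thick, two legs 6 mm thick hanging 45 mm down, 16 mm gap between them, lips flared below (lead-in 5 mm each side); a tool bit on each leg hangs to 72 mm below the bridge's underside and reaches 26 mm sideways from the middle.
- rail_a_top (a point): Middle of the top edge of the first rail, 130 mm above the table. The rail is a flat bar 12 mm thick with a rounded top, 28 mm deep, along this frame's y, 240 mm long, with a red end stop at each end (116 mm from the middle) standing 18 mm above the rail top. z up.
- rail_a: First rail with its grey base plate (110 x 260 x 10 mm). Origin under the middle of the base, on the table; rail along y, rail top at z = 130 mm.
- rail_b_entry (a point): Top edge of the next rail (130 mm above the table), where to hang the carrier first, bridge centred here. Bar as the first rail, 320 mm long, along y from +75 (red end stop, 18 mm high, at +71) to -245 mm. Slide towards -y. A red collar is clamped near the far end, its rigid stop face at y = -177 to -217 mm: set anew each time, not reported; see it or feel for it.
- rail_b: Next rail with base plate (110 x 340 x 10 mm), collar, latch and switch. Origin under the middle of the base, on the table; rail along y, top at z = 130 mm, entry point at y = +85 mm. The latch arm is on the +x side, lower than the rail top; the collar stands 12 mm above the rail top. Never press the carrier on rail, latch or collar with 30 N.
- pawl (a joint): Yellow spring latch on the collar: 0 = out (in the way, or snapped in behind the carrier); passing carrier pushes it in 3 to 7 mm (limit 10). Ramp begins 94 mm before the stop face, square back 63 mm before it, so the 60 mm carrier has 3 mm of room. Passing it takes up to about 8 N along the rail. Value in m.
- switch (a joint): Green switch pin in the collar's stop face: 0 = out (6 mm proud), 0.006 m = pushed flush by a carrier touching the stop face; 3 to 6 mm when a carrier is latched home. Pushing it takes 1.5 to 4 N; the stop face behind it is rigid.
- flux_jar: White flux jar with a blue lid, 80 mm across, 140 mm tall, standing on the bench, a bystander; origin at the centre of its underside.
Things that resemble listed ones, but are neither listed nor needed, are in the scene too. Leave any brown or turquoise look-alike of the part that bears carrier_grip alone.

How it is judged:
By the outcome, as a careful person would: the job done as asked, in the order asked, and still so for the second after the job is handed in, with the robot touching nothing.
It also fails if it takes over 72 s, if anything falls off the work surface, if the arm or the gripper's body presses on something with over 40 N, if the wrist force passes 120 N, or if a joint passes its speed limit or range.

## Working session

There is one attempt and no reset: what is moved stays moved. The work goes in short steps, Python scripts to look and compute and a shell command to move; the robot and the scene stay as the last step left them, time stands still between calls to the robot, and variables do not carry over. Pictures are saved under pics/ and viewed, at most 10 in all, crops included, and the job is handed in when it is done.

```bash
mkdir -p pics
python3 - <<'E'
from bench import r, viewer
import cv2, numpy as np
s=r.get_state(); print({k:np.round(v,3).tolist() for k,v in s.items()})
for n in("scene","top","wrist"):
    im=viewer.capture(n); cv2.imwrite(f"pics/{n}0.png",im[:,:,::-1])
    c=viewer.calibration(n); print(n,[round(c[k],2) for k in("fx","fy","cx","cy")],[k for k in c],np.round(c["camera_from_world"],3).tolist())
E
```

```text
{'time_s': 0.0, 'joint_positions': [73.196, 35.29, -0.724, 81.644, 0.464, 63.219, -2.313], 'joint_vel': [-0.014, -0.092, 0.034, -0.032, 0.026, -0.018, 0.035], 'joint_efforts': [-0.0, -46.921, 0.259, -17.103, 0.01, 0.01, -0.0], 'tool_pos': [0.171, -0.626, 0.247], 'tool_rot': [[0.965, 0.264, -0.001], [0.264, -0.965, 0.003], [-0.0, -0.003, -1.0]], 'force': [0.061, -0.104, 0.173], 'wrist_torque': [0.01, -0.028, -0.055], 'gripper_force': 0.0, 'gripper_width': 0.993}
scene [428.93, 428.93, 318.04, 201.81] ['fx', 'fy', 'cx', 'cy', 'camera_from_world'] [[-0.884, 0.467, 0.009, 0.53], [-0.316, -0.613, 0.724, 0.092], [0.343, 0.637, 0.69, -1.348], [0.0, 0.0, 0.0, 1.0]]
top [405.33, 405.33, 322.93, 200.18] ['fx', 'fy', 'cx', 'cy', 'camera_from_world'] [[-0.001, -1.0, -0.013, 0.001], [0.991, -0.003, 0.136, -0.586], [-0.136, -0.012, 0.991, -0.98], [0.0, 0.0, 0.0, 1.0]]
wrist [309.71, 309.71, 316.93, 199.87] ['fx', 'fy', 'cx', 'cy', 'camera_from_world'] [[0.264, -0.965, -0.002, -0.65], [0.923, 0.253, -0.29, 0.038], [0.28, 0.075, 0.957, -0.38], [0.0, 0.0, 0.0, 1.0]]
```

View pics/top0.png

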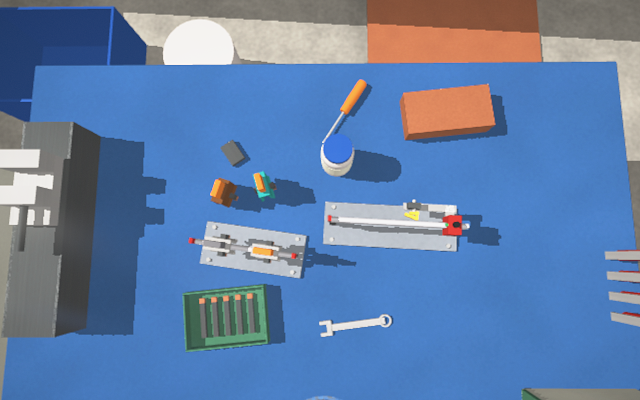

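View pics/scene0.png

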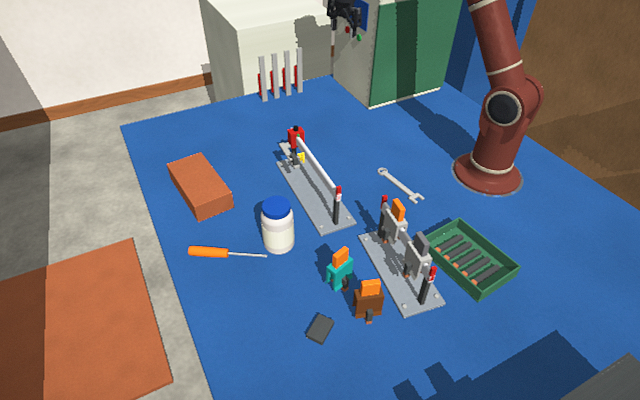

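The tabs that could be meant, in the top view: the orange tab on rail A at (263,251), the turquoise look-alike at (263,185) and the brown look-alike at (222,191). Only the first hangs on rail A and has a steel saddle. I'll confirm this in a crop. Rail B runs from about (329,218) to its collar at (455,225).

```bash
cat > h.py <<'E'
import numpy as np, cv2
from bench import r, viewer
def ray(c,uv,fish=False):
    M=c["camera_from_world"]; R=M[:3,:3]; o=-R.T@M[:3,3]
    a=(uv[0]-c["cx"])/c["fx"]; b=(uv[1]-c["cy"])/c["fy"]
    if fish:
        t=np.hypot(a,b); k=np.sin(t)/t if t>1e-9 else 1; d=np.array([a*k,-b*k,-np.cos(t)])
    else: d=np.array([a,-b,-1.])
    d=R.T@d; return o,d/np.linalg.norm(d)
def plane(c,uv,z,fish=False):
    o,d=ray(c,uv,fish); return o+d*(z-o[2])/d[2]
def tri(r1,r2):
    (o1,d1),(o2,d2)=r1,r2
    A=np.stack([d1,-d2],1); s=np.linalg.lstsq(A,o2-o1,rcond=None)[0]
    p,q=o1+s[0]*d1,o2+s[1]*d2; return (p+q)/2,np.linalg.norm(p-q)
def blobs(im,kind,amin=6):
    h,s,v=[x.astype(int) for x in cv2.split(cv2.cvtColor(im,cv2.COLOR_RGB2HSV))]
    m={"red":((h<6)|(h>174))&(s>170)&(v>60),"orange":(h>=8)&(h<20)&(s>150)&(v>120),"yellow":(h>22)&(h<34)&(s>130)&(v>120),"green":(h>45)&(h<75)&(s>120)&(v>80)}[kind].astype(np.uint8)
    n,L,st,ce=cv2.connectedComponentsWithStats(m)
    return [(np.round(ce[i],1).tolist(),st[i].tolist()) for i in range(1,n) if st[i][4]>=amin],L
E
python3 - <<'E'
from h import *
for n in("top","scene"):
    im=cv2.imread(f"pics/{n}0.png")[:,:,::-1].copy()
    for k in("red","orange","yellow","green"):
        b=blobs(im,k)[0]; print(n,k,[x for x in b if x[1][4]<900])
a=cv2.imread("pics/top0.png"); b=cv2.imread("pics/scene0.png")
A=cv2.resize(a[165:290,180:480],None,fx=2.6,fy=2.6,interpolation=3)
B=cv2.resize(b[115:325,270:450],(240,280),interpolation=3); 
C=np.zeros((600,800,3),np.uint8); C[:A.shape[0],:A.shape[1]]=A; C2=cv2.resize(b[180:320,320:450],(250,270),interpolation=3)
D=cv2.resize(b[115:250,275:365],(180,270),interpolation=3)
C[328:598,0:250]=C2; C[328:598,260:440]=D
cv2.imwrite("pics/crop1.png",C)
E
```

```text
top red [([329.5, 218.0], [329, 216, 2, 5, 10]), ([451.8, 225.2], [443, 216, 19, 19, 265]), ([191.4, 240.2], [189, 238, 6, 5, 20]), ([293.4, 255.4], [292, 254, 4, 4, 15]), ([625.5, 271.0], [623, 271, 6, 1, 6]), ([631.5, 292.5], [624, 292, 16, 2, 17]), ([631.2, 313.7], [623, 312, 17, 4, 27])]
top orange [([368.0, 35.0], [368, 27, 1, 17, 17]), ([537.4, 38.7], [536, 34, 3, 10, 16]), ([533.0, 41.5], [532, 40, 3, 4, 6]), ([538.8, 50.2], [538, 45, 2, 11, 12]), ([519.7, 59.9], [497, 58, 44, 3, 48]), ([436.2, 61.0], [402, 60, 67, 2, 70]), ([353.4, 96.0], [341, 80, 25, 34, 309]), ([486.4, 88.2], [481, 85, 9, 11, 18]), ([464.5, 87.0], [461, 87, 8, 1, 8]), ([473.9, 86.2], [470, 86, 9, 2, 10]), ([445.7, 89.1], [432, 88, 28, 3, 30]), ([421.0, 91.5], [412, 91, 19, 2, 19]), ([403.0, 102.2], [401, 93, 10, 23, 31]), ([403.0, 120.0], [403, 117, 1, 7, 7]), ([404.0, 127.5], [404, 125, 1, 6, 6]), ([405.0, 135.0], [405, 132, 1, 7, 7]), ([259.3, 182.2], [254, 173, 11, 19, 112]), ([218.2, 189.1], [211, 179, 18, 24, 206]), ([262.6, 250.9], [253, 247, 20, 8, 109])]
top yellow [([412.3, 215.1], [405, 212, 13, 
[... 495 characters left out ...]
0.0, 256.8], [333, 246, 15, 23, 223]), ([437.9, 249.1], [436, 248, 4, 4, 9]), ([446.7, 256.9], [445, 255, 4, 5, 10]), ([455.7, 264.9], [454, 263, 4, 5, 10]), ([464.7, 272.9], [463, 271, 4, 5, 10]), ([406.3, 275.5], [405, 275, 4, 2, 6]), ([369.7, 289.7], [355, 279, 29, 22, 415]), ([474.1, 281.2], [472, 280, 5, 4, 10]), ([377.0, 312.5], [374, 311, 7, 4, 28]), ([359.9, 315.1], [356, 313, 9, 5, 35]), ([367.9, 321.9], [366, 321, 5, 3, 8])]
scene yellow [([301.5, 156.2], [297, 152, 8, 11, 50])]
scene green [([385.1, 5.3], [381, 4, 10, 4, 11]), ([358.5, 37.2], [357, 34, 4, 7, 22]), ([423.0, 89.8], [416, 88, 15, 5, 18]), ([383.8, 101.0], [379, 100, 11, 3, 12]), ([372.5, 104.1], [370, 103, 6, 3, 8])]
```

View pics/crop1.png

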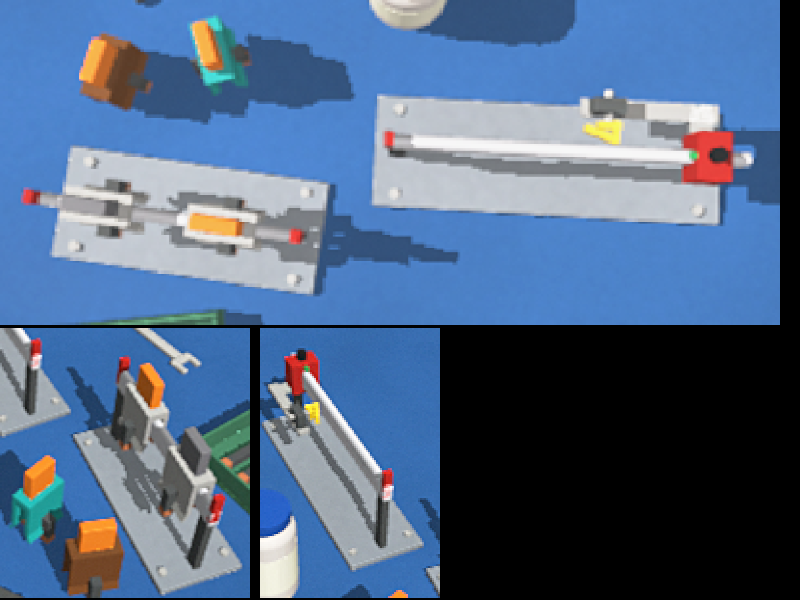

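The crop confirms it. The target is the orange tab on the steel saddle hanging on rail A, at top (262.6,250.9) and scene (397.7,209.4). The grey carrier is on its +y side, and the brown and turquoise look-alikes stand off the rail. Next I'll measure.

Run:
```python
from h import *
T,S=viewer.calibration("top"),viewer.calibration("scene")
P={"A+":((191.4,240.2),(432.4,271.5)),"A-":((293.4,255.4),(384.1,198.2)),"B+":((329.5,218),(338.2,189.6)),"collar":((451.8,225.2),(294.5,136.2)),"pawl":((412.3,215.1),(301.5,156.2)),"tab":((262.6,250.9),(397.7,209.4))}
for k,(a,b) in P.items():
    p,e=tri(ray(T,a),ray(S,b)); print(k,p.round(4),"gap",round(e,4),"plane148",plane(T,a,.148)[:2].round(4),"plane180",plane(T,a,.18)[:2].round(4))
a0,a1=plane(T,P["A+"][0],.144),plane(T,P["A-"][0],.144); d=a0-a1; print("A len",np.linalg.norm(d),"yaw",np.degrees(np.arctan2(-d[0],d[1])))
# rail B white bar: threshold near-white pixels, fit line
im=cv2.imread("pics/top0.png").astype(int); sub=im[205:235,335:440]
m=(sub.min(2)>200); ys,xs=np.nonzero(m); 
cs=[(x+335,ys[xs==x].mean()+205,(xs==x).sum()) for x in range(0,105,1) if (xs==x).sum()>2]
cs=np.array(cs); print("rows",np.round(cs[::15],1).tolist()); 
ok=cs[:,0]<400; f=np.polyfit(cs[ok,0],cs[ok,1],1); 
q0,q1=plane(T,(335,np.polyval(f,335)),.127),plane(T,(435,np.polyval(f,435)),.127); d=q0-q1
print("B bar",q0.round(4),q1.round(4),"yaw",np.degrees(np.arctan2(-d[0],d[1])))
```

```text
A+ [0.4837 0.296  0.1325] gap 0.0015 plane148 [0.4825 0.2913] plane180 [0.4812 0.2805]
A- [0.4491 0.0644 0.1358] gap 0.0012 plane148 [0.4486 0.0637] plane180 [0.4486 0.061 ]
B+ [ 0.5331 -0.0167  0.134 ] gap 0.0012 plane148 [ 0.5313 -0.0163] plane180 [ 0.5283 -0.0162]
collar [ 0.519  -0.2989  0.116 ] gap 0.0049 plane148 [ 0.5146 -0.2876] plane180 [ 0.5122 -0.2779]
pawl [ 0.5417 -0.2091  0.111 ] gap 0.0017 plane148 [ 0.5373 -0.2009] plane180 [ 0.5341 -0.1942]
tab [0.4589 0.13   0.1589] gap 0.001 plane148 [0.4586 0.132 ] plane180 [0.4582 0.1269]
A len 0.23110262417352848 yaw -8.459573458885565
rows [[339.0, 218.5, 6.0], [354.0, 219.5, 6.0], [369.0, 220.5, 6.0], [384.0, 221.0, 5.0], [399.0, 222.0, 5.0], [414.0, 218.1, 8.0], [429.0, 215.5, 12.0]]
B bar [ 0.5315 -0.0289  0.127 ] [ 0.5212 -0.2562  0.127 ] yaw -2.5899086639635303
```

```bash
python3 -m pendant '[[-1,0.8,-0.67,0,0,0,0],[-1,0.8,-0.67,0,0,0,0],[-1,0.8,-0.67,0,0,0,0],[-1,0.8,-0.67,0,0,0,0],[-1,0.8,-0.67,0,0,0,0],[-1,0.8,-0.67,0,0,0,0],[-1,0.8,-0.67,0,0,0,0],[-1,0.8,-0.67,0,0,0,0],[-1,0.8,-0.67,0,0,0,0]]' && python3 -m pendant '[[-1,0.8,-0.67,0,0,0,0],[-1,0.8,-0.67,0,0,0,0],[-1,0.8,-0.67,0,0,0,0],[-1,0.8,-0.67,0,0,0,0],[-1,0.8,-0.67,0,0,0,0],[-1,0.8,-0.67,0,0,0,0],[-1,0.8,-0.67,0,0,0,0],[-1,0.8,-0.67,0,0,0,0],[-1,0.8,-0.67,0,0,0,0]]' && python3 -m pendant '[[-1,0,0,0,0,0,-1],[-1,0,0,0,0,0,-1],[-1,0,0,0,0,0,-1],[-1,0,0,0,0,0,-1],[-1,0,0,0,0,0,-1],[-1,0,0,0,0,0,-1],[-1,0,0,0,0,0,-1],[-1,0,0,0,0,0,-1],[-1,0,0,0,0,0,-1],[-1,0,0,0,0,0,-1],[-1,0,0,0,0,0,-1]]'
```

```text
time_s: 1.05
tool_pos: [0.3325, -0.3943, 0.2481]
tool_rot: [[0.965, 0.264, -0.0], [0.264, -0.965, 0.0], [-0.0, -0.0, -1.0]]
force: [0.2, 0.3, 0.7]
gripper_width: 1.0
gripper_force: 0.0
time_s: 1.95
tool_pos: [0.4931, -0.1629, 0.2482]
tool_rot: [[0.965, 0.264, -0.0], [0.264, -0.965, 0.0], [-0.0, -0.0, -1.0]]
force: [0.3, 0.1, -0.6]
gripper_width: 0.998
gripper_force: 0.0
time_s: 3.05
tool_pos: [0.4924, -0.164, 0.2481]
tool_rot: [[0.508, 0.861, -0.001], [0.861, -0.508, 0.0], [-0.0, -0.001, -1.0]]
force: [0.4, 0.3, 1.1]
gripper_width: 0.998
gripper_force: 0.0
```

```bash
python3 -m pendant '[[-1,0,0,0,0,0,-1],[-1,0,0,0,0,0,-1],[-1,0,0,0,0,0,-1],[-1,0,0,0,0,0,-1],[-1,0,0,0,0,0,-1],[-1,0,0,0,0,0,-0.5]]' && python3 -m pendant '[[-1,0.79,-0.21,0,0,0,0],[-1,0.79,-0.21,0,0,0,0],[-1,0.79,-0.21,0,0,0,0],[-1,0.79,-0.21,0,0,0,0],[-1,0.79,-0.21,0,0,0,0],[-1,0.79,-0.21,0,0,0,0],[-1,0.79,-0.21,0,0,0,0],[-1,0.79,-0.21,0,0,0,0],[-1,0.79,-0.21,0,0,0,0],[-1,0.79,-0.21,0,0,0,0],[-1,0.79,-0.21,0,0,0,0],[-1,0.79,-0.21,0,0,0,0]]' && python3 -m pendant '[[-1,0,0,0,0,0,0],[-1,0,0,0,0,0,0]]'
python3 - <<'E'
from h import *
c=viewer.calibration("wrist"); im=viewer.capture("wrist"); cv2.imwrite("pics/w1.png",im[:,:,::-1])
print(np.round(c["camera_from_world"],4).tolist()); print([b for b in blobs(im,"orange",30)[0]],[b for b in blobs(im,"red",15)[0]])
E
```

```text
time_s: 3.65
tool_pos: [0.4924, -0.1641, 0.248]
tool_rot: [[0.15, 0.989, -0.001], [0.989, -0.15, 0.0], [0.0, -0.001, -1.0]]
force: [0.7, -0.7, 0.4]
gripper_width: 1.001
gripper_force: 0.0
time_s: 4.85
tool_pos: [0.4607, 0.1293, 0.2482]
tool_rot: [[0.152, 0.988, -0.0], [0.988, -0.152, -0.0], [-0.0, -0.0, -1.0]]
force: [0.1, 0.0, -0.3]
gripper_width: 0.998
gripper_force: 0.0
time_s: 5.05
tool_pos: [0.4608, 0.1283, 0.2482]
tool_rot: [[0.15, 0.989, -0.0], [0.989, -0.15, -0.001], [-0.001, -0.0, -1.0]]
force: [-0.3, -0.3, -0.4]
gripper_width: 1.003
gripper_force: 0.0
[[0.9887, -0.1502, -0.0004, -0.4371], [0.1436, 0.9461, -0.2904, -0.1491], [0.044, 0.287, 0.9569, -0.4366], [0.0, 0.0, 0.0, 1.0]]
[([450.2, 44.8], [428, 27, 54, 31, 725]), ([473.4, 145.0], [454, 132, 48, 31, 591]), ([314.4, 184.9], [305, 179, 19, 13, 208]), ([322.6, 221.5], [322, 193, 2, 52, 88]), ([564.1, 260.6], [550, 246, 34, 27, 221])] [([315.2, 271.4], [309, 268, 13, 7, 70]), ([314.1, 278.0], [309, 276, 13, 5, 47]), ([408.4, 323.0], [403, 318, 11, 13, 76])]
```

View pics/w1.png

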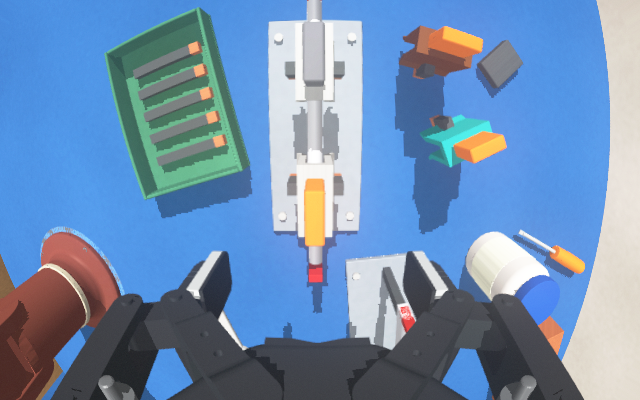

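Wrist view: the orange tab spans columns 304–325 and rows 179–245, and rail A runs vertically at column 315, so the yaw is aligned. The grey tab is behind at (314,52).

Run:
```python
from h import *
c=viewer.calibration("wrist")
im=cv2.imread("pics/w1.png"); h,s,v=cv2.split(cv2.cvtColor(im,cv2.COLOR_BGR2HSV))
m=((h>8)&(h<26)&(s>130)).astype(np.uint8); m[:,:295]=0; m[:,335:]=0; m[:170]=0; m[255:]=0
ys,xs=np.nonzero(m); rect=cv2.minAreaRect(np.stack([xs,ys],1).astype(np.float32)); print(rect)
for row in(190,212,235):
    x=xs[ys==row]; L,R=plane(c,(x.min()-.5,row),.18,True),plane(c,(x.max()+.5,row),.18,True); print(row,x.min(),x.max(),L.round(4),R.round(4),np.linalg.norm(L-R).round(4))
for uv in((314.5,178.5),(314.5,245.5),(314.5,212)): print(uv,plane(c,uv,.18,True).round(4))
print("stop A-",plane(c,(315.2,272),.148,True).round(4))
t=r.get_state(); R=t["tool_rot"]; print(R.T@(np.array([.459,.130,.163])-t["tool_pos"]))
```

```text
((314.0, 212.0), (66.0, 20.0), 90.0)
190 305 323 [0.4571 0.1494 0.18  ] [0.4693 0.1475 0.18  ] 0.0123
212 305 323 [0.4546 0.1344 0.18  ] [0.4671 0.1325 0.18  ] 0.0126
235 305 323 [0.4518 0.118  0.18  ] [0.4646 0.1161 0.18  ] 0.013
(314.5, 178.5) [0.4647 0.1559 0.18  ]
(314.5, 245.5) [0.4573 0.1092 0.18  ]
(314.5, 212) [0.4611 0.1334 0.18  ]
stop A- [0.4515 0.0697 0.148 ]
[ 0.00230956 -0.00239123  0.08510601]
```

```bash
python3 -m pendant '[[-1,0.12,-0.01,0,0,0,0],[-1,0,0,0.4,0,0,0],[-1,0,0,0.4,0,0,0],[-1,0,0,0.4,0,0,0],[-1,0,0,0.4,0,0,0],[-1,0,0,0.4,0,0,0],[-1,0,0,0.4,0,0,0],[-1,0,0,0.43,0,0,0],[-1,0,0,0,0,0,0]]' && python3 -m pendant '[[0.5,0,0,0,0,0,0],[0.7,0,0,0,0,0,0],[1,0,0,0,0,0,0],[1,0,0,0,0,0,0],[1,0,0,0,0,0,0],[1,0,0,0,0,0,0],[1,0,0,0,0,0,0],[1,0,0,0,0,0,0]]' 40
```

```text
time_s: 6.0
tool_pos: [0.4605, 0.1307, 0.1621]
tool_rot: [[0.153, 0.988, -0.003], [0.988, -0.153, -0.001], [-0.002, -0.003, -1.0]]
force: [-0.5, 0.2, -0.4]
gripper_width: 1.0
gripper_force: 0.0
time_s: 6.8
tool_pos: [0.4612, 0.1322, 0.1638]
tool_rot: [[0.151, 0.988, 0.0], [0.988, -0.151, -0.0], [-0.0, 0.0, -1.0]]
force: [-0.7, -0.1, 5.0]
gripper_width: 0.154
gripper_force: 43.4
```

```bash
python3 -m pendant '[[1,0,0,-0.1,0,0,0],[1,0,0,-0.2,0,0,0],[1,0,0,-0.4,0,0,0],[1,0,0,-0.5,0,0,0],[1,0,0,-0.5,0,0,0],[1,0,0,-0.5,0,0,0],[1,0,0,-0.5,0,0,0],[1,0,0,-0.5,0,0,0],[1,0,0,-0.5,0,0,0],[1,0,0,-0.5,0,0,0],[1,0,0,-0.3,0,0,0],[1,0,0,0,0,0,0]]'
python3 - <<'E'
from h import *
print(r.get_state()["force"])
for n in("wrist","top","scene"):
    im=viewer.capture(n); cv2.imwrite(f"pics/{n}2.png",im[:,:,::-1])
a,b,c=[cv2.imread(f"pics/{n}2.png") for n in("wrist","top","scene")]
C=np.zeros((590,800,3),np.uint8); C[:250,:400]=cv2.resize(a,(400,250)); C[:250,400:]=cv2.resize(b,(400,250)); C[250:586,:400]=cv2.resize(c[100:310,220:470],(400,336))
cv2.imwrite("pics/c2.png",C)
E
```

```text
time_s: 8.0
tool_pos: [0.4618, 0.1323, 0.2995]
tool_rot: [[0.152, 0.988, 0.002], [0.988, -0.152, 0.001], [0.001, 0.002, -1.0]]
force: [0.3, 0.2, -2.5]
gripper_width: 0.162
gripper_force: 42.6
[ 0.25055037  0.22036916 -2.54982183]
```

View pics/c2.png

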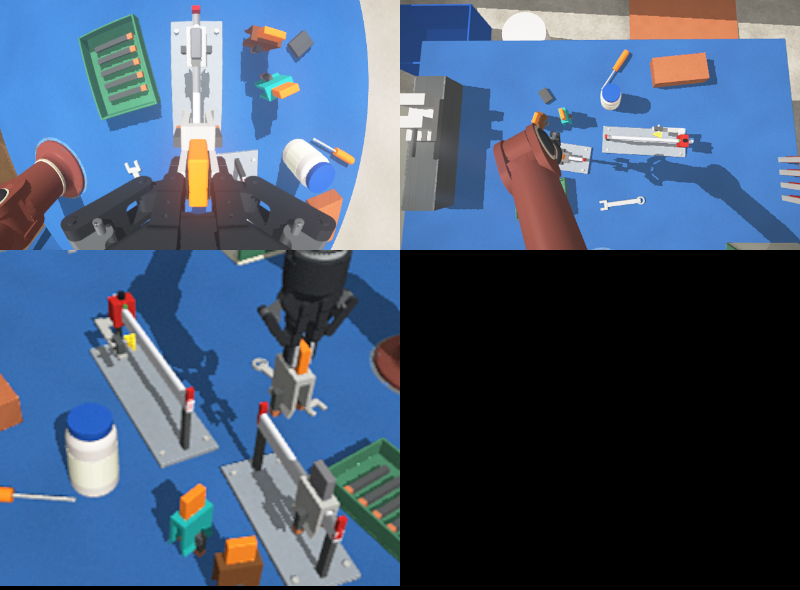

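The carrier is held level (about 2.5 N), and the grey carrier is still on rail A. I'll go out over rail A's −y stop, then to above the entry.

```bash
python3 -m pendant '[[1,-0.3,0,0,0,0,0],[1,-0.6,0,0,0,0,0],[1,-0.7,0,0,0,0,0],[1,-0.7,0,0,0,0,0],[1,-0.7,0,0,0,0,0],[1,-0.33,0,0,0,0,0],[1,0,0,0,0,0,-0.76],[1,0,0,0,0,0,-0.76]]' && python3 -m pendant '[[1,-0.3,0.25,0,0,0,0],[1,-0.5,0.4,0,0,0,0],[1,-0.55,0.4,0,0,0,0],[1,-0.55,0.4,0,0,0,0],[1,-0.55,0.4,0,0,0,0],[1,-0.55,0.4,0,0,0,0],[1,-0.5,0.4,0,0,0,0],[1,-0.4,0.34,0,0,0,0],[1,0,0,0,0,0,0],[1,0,0,0,0,0,0]]'
python3 - <<'E'
from h import *
for n in("wrist","top","scene"):
    im=viewer.capture(n); cv2.imwrite(f"pics/{n}3.png",im[:,:,::-1])
a,b,c=[cv2.imread(f"pics/{n}3.png") for n in("wrist","top","scene")]
C=np.zeros((600,800,3),np.uint8); C[:400,:640]=a; C[400:600,:300]=cv2.resize(b[160:290,300:495],(300,200)); C[400:600,300:600]=cv2.resize(c[80:260,240:510],(300,200))
cv2.imwrite("pics/c3.png",C); print([x for x in blobs(a[:,:,::-1].copy(),"red",15)[0]])
E
```

```text
time_s: 8.95
tool_pos: [0.4459, 0.033, 0.2981]
tool_rot: [[0.045, 0.999, -0.001], [0.999, -0.045, 0.0], [0.0, -0.001, -1.0]]
force: [-0.7, -0.0, -1.8]
gripper_width: 0.155
gripper_force: 42.6
time_s: 9.95
tool_pos: [0.5301, -0.0872, 0.298]
tool_rot: [[0.046, 0.999, -0.001], [0.999, -0.046, 0.001], [0.001, -0.001, -1.0]]
force: [-0.6, -0.2, -2.2]
gripper_width: 0.159
gripper_force: 42.4
[([303.8, 333.9], [299, 322, 13, 19, 119]), ([325.6, 335.5], [319, 329, 13, 13, 114])]
```

View pics/c3.png

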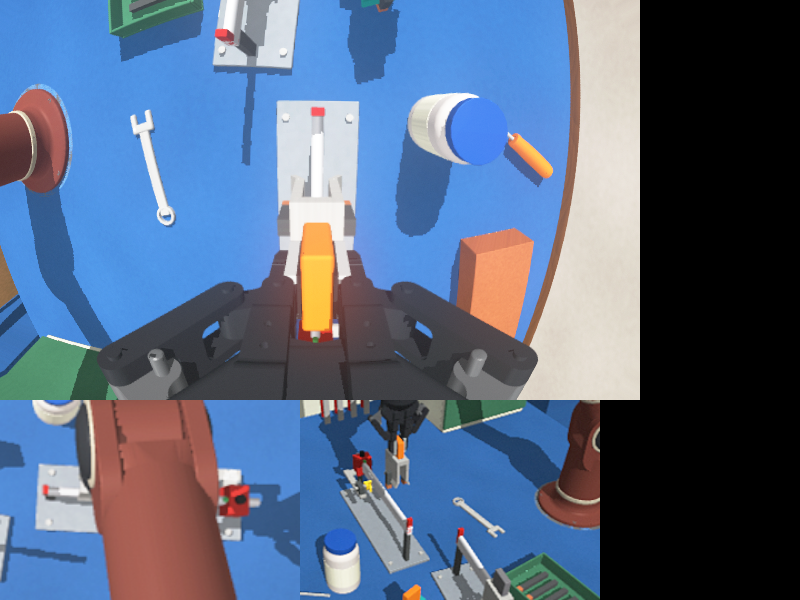

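Wrist view: rail B's +y stop is at (318,111) and the bar runs near column 317 down to row 195, in line with the held tab at column 317. The green pin and collar show behind the tab at about (316,338). I'll measure the offset.

Run:
```python
from h import *
c=viewer.calibration("wrist"); im=cv2.imread("pics/wrist3.png").astype(int); t=r.get_state(); R,p=t["tool_rot"],t["tool_pos"]
for row in(130,145,160,175):
    line=im[row,295:340]; w=np.nonzero((line.min(1)>185))[0]+295
    l=plane(c,(w.min()-.5,row),.126,True); q=plane(c,(w.max()+.5,row),.126,True); m=(l+q)/2
    print(row,w.min(),w.max(),np.linalg.norm(q-l).round(4),m.round(4),"tool",(R.T@(m-p)).round(4))
print(im[150,305:330].min(1).tolist())
sub=im[100:122,300:335]; m=(sub[:,:,2]>130)&(sub[:,:,1]<90); ys,xs=np.nonzero(m); print("stop px",xs.min()+300,xs.max()+300,ys.min()+100,ys.max()+100)
q=plane(c,(xs.mean()+300,ys.mean()+100),.148,True); print("stop",q.round(4),"tool",(R.T@(q-p)).round(4))
```

```text
130 295 339 0.0432 [ 0.533  -0.0334  0.126 ] tool [0.0529 0.0008 0.1726]
145 295 339 0.0436 [ 0.5324 -0.048   0.126 ] tool [0.0383 0.0008 0.1726]
160 295 339 0.044 [ 0.5317 -0.0628  0.126 ] tool [0.0235 0.0008 0.1726]
175 295 339 0.0444 [ 0.5311 -0.0778  0.126 ] tool [0.0084 0.0008 0.1726]
[220, 219, 219, 220, 221, 165, 219, 245, 252, 254, 254, 255, 255, 254, 254, 252, 247, 236, 218, 206, 219, 218, 219, 219, 218]
stop px 312 323 110 112
stop [ 0.5343 -0.0149  0.148 ] tool [0.0715 0.0012 0.1506]
```

```bash
python3 -m pendant '[[1,0,0.03,0.3,0,0,0],[1,0,0,0.5,0,0,0],[1,0,0,0.5,0,0,0],[1,0,0,0.5,0,0,0],[1,0,0,0.4,0,0,0],[1,0,0,0.2,0,0,0],[1,0,0,0,0,0,0]]' && python3 -m pendant '[[1,0,0,0.2,0,0,0],[1,0,0,0.2,0,0,0],[1,0,0,0.2,0,0,0],[1,0,0,0.2,0,0,0]]'
```

```text
time_s: 10.8
tool_pos: [0.5307, -0.0875, 0.2255]
tool_rot: [[0.046, 0.999, -0.002], [0.999, -0.046, 0.0], [0.0, -0.002, -1.0]]
force: [0.0, -0.1, -3.2]
gripper_width: 0.158
gripper_force: 42.4
time_s: 11.2
tool_pos: [0.5313, -0.0877, 0.2021]
tool_rot: [[0.046, 0.999, 0.0], [0.999, -0.046, 0.0], [0.0, 0.0, -1.0]]
force: [0.7, 0.7, -2.4]
gripper_width: 0.153
gripper_force: 42.6
```

Legs are straddling the rail with no side force. I'll lower gently to contact.

```bash
python3 -m pendant '[[1,0,0,0.2,0,0,0],[1,0,0,0.2,0,0,0],[1,0,0,0.2,0,0,0],[1,0,0,0.2,0,0,0]]' && python3 -m pendant '[[1,0,0,0.15,0,0,0],[1,0,0,0.1,0,0,0],[1,0,0,0.1,0,0,0]]'
```

```text
time_s: 11.6
tool_pos: [0.5313, -0.0877, 0.1779]
tool_rot: [[0.046, 0.999, 0.0], [0.999, -0.046, 0.0], [0.0, 0.0, -1.0]]
force: [-0.7, -0.2, -2.3]
gripper_width: 0.154
gripper_force: 42.6
time_s: 11.9
tool_pos: [0.5314, -0.0876, 0.1677]
tool_rot: [[0.046, 0.999, 0.0], [0.999, -0.046, 0.0], [0.0, 0.0, -1.0]]
force: [-1.0, -0.3, -3.1]
gripper_width: 0.155
gripper_force: 42.6
```

```bash
python3 -m pendant '[[1,0,0,0.05,0,0,0],[1,0,0,0.05,0,0,0]]' && python3 -m pendant '[[1,0,0,0.03,0,0,0],[1,0,0,0,0,0,0]]' && python3 -m pendant '[[1,0,0,0.03,0,0,0],[1,0,0,0,0,0,0]]'
```

```text
time_s: 12.1
tool_pos: [0.5314, -0.0877, 0.165]
tool_rot: [[0.046, 0.999, 0.0], [0.999, -0.046, 0.0], [0.0, 0.0, -1.0]]
force: [-0.0, -0.4, -2.3]
gripper_width: 0.158
gripper_force: 42.6
time_s: 12.3
tool_pos: [0.5313, -0.0877, 0.164]
tool_rot: [[0.046, 0.999, -0.0], [0.999, -0.046, 0.0], [0.0, -0.0, -1.0]]
force: [0.3, -0.1, -2.0]
gripper_width: 0.156
gripper_force: 42.6
time_s: 12.5
tool_pos: [0.5314, -0.0877, 0.1638]
tool_rot: [[0.046, 0.999, 0.0], [0.999, -0.046, -0.0], [-0.0, 0.001, -1.0]]
force: [-1.5, 0.2, 2.4]
gripper_width: 0.158
gripper_force: 43.2
```

Seated on rail B. I'll unload slightly and slide toward −y.

```bash
python3 -m pendant '[[1,0,0,-0.015,0,0,0],[1,-0.1,0,0,0,0,0],[1,-0.25,0,0,0,0,0],[1,-0.3,0,0,0,0,0],[1,-0.3,0,0,0,0,0],[1,-0.3,0,0,0,0,0],[1,-0.15,0,0,0,0,0],[1,0,0,0,0,0,0]]' && python3 -m pendant '[[1,-0.1,0,0,0,0,0],[1,-0.1,0,0,0,0,0],[1,-0.1,0,0,0,0,0]]'
python3 - <<'E'
from h import *
T=viewer.calibration("top")
for z in(.142,.13):
  for u in(442.5,461.5): print(z,u,plane(T,(u,225),z).round(4))
E
```

```text
time_s: 13.3
tool_pos: [0.5294, -0.1314, 0.1638]
tool_rot: [[0.048, 0.999, 0.0], [0.999, -0.048, -0.001], [-0.001, 0.0, -1.0]]
force: [-1.1, 0.4, 5.1]
gripper_width: 0.161
gripper_force: 43.4
time_s: 13.6
tool_pos: [0.529, -0.137, 0.1638]
tool_rot: [[0.044, 0.999, -0.0], [0.999, -0.044, 0.002], [0.002, -0.0, -1.0]]
force: [-1.4, 5.2, 5.9]
gripper_width: 0.161
gripper_force: 43.6
0.142 442.5 [ 0.5155 -0.2688  0.142 ]
0.142 461.5 [ 0.5154 -0.3111  0.142 ]
0.13 442.5 [ 0.5164 -0.2722  0.13  ]
0.13 461.5 [ 0.5163 -0.315   0.13  ]
```

```bash
python3 -m pendant '[[1,0,0,-0.02,0,0,0],[1,-0.1,0,0,0,0,0],[1,-0.1,0,0,0,0,0]]' && python3 -m pendant '[[1,-0.1,0,0,0,0,0],[1,-0.1,0,0,0,0,0]]' && python3 -m pendant '[[1,-0.1,0,0,0,0,0],[1,-0.1,0,0,0,0,0]]'
```

```text
time_s: 13.9
tool_pos: [0.5285, -0.1449, 0.1639]
tool_rot: [[0.046, 0.999, -0.001], [0.999, -0.046, -0.0], [-0.0, -0.0, -1.0]]
force: [0.2, 1.7, 1.2]
gripper_width: 0.158
gripper_force: 42.9
time_s: 14.1
tool_pos: [0.5281, -0.1514, 0.1639]
tool_rot: [[0.046, 0.999, -0.001], [0.999, -0.046, -0.0], [-0.0, -0.001, -1.0]]
force: [-0.8, 1.1, -0.0]
gripper_width: 0.153
gripper_force: 42.9
time_s: 14.3
tool_pos: [0.5278, -0.1573, 0.1639]
tool_rot: [[0.046, 0.999, -0.001], [0.999, -0.046, -0.0], [-0.0, -0.001, -1.0]]
force: [-0.6, 0.3, -0.5]
gripper_width: 0.157
gripper_force: 42.8
```

```bash
python3 -m pendant '[[1,-0.1,0,0,0,0,0],[1,-0.1,0,0,0,0,0]]' && python3 -m pendant '[[1,-0.1,0,0,0,0,0],[1,-0.1,0,0,0,0,0]]' && python3 -m pendant '[[1,-0.1,0,0,0,0,0],[1,-0.1,0,0,0,0,0]]'
```

```text
time_s: 14.5
tool_pos: [0.5275, -0.1632, 0.1639]
tool_rot: [[0.046, 0.999, -0.001], [0.999, -0.046, -0.0], [-0.0, -0.001, -1.0]]
force: [-0.1, -0.2, -2.0]
gripper_width: 0.158
gripper_force: 42.8
time_s: 14.7
tool_pos: [0.5269, -0.1681, 0.1639]
tool_rot: [[0.046, 0.999, -0.002], [0.999, -0.046, 0.001], [0.001, -0.002, -1.0]]
force: [-1.0, 2.7, -1.9]
gripper_width: 0.16
gripper_force: 42.6
time_s: 14.9
tool_pos: [0.5267, -0.1741, 0.1639]
tool_rot: [[0.045, 0.999, -0.002], [0.999, -0.045, 0.001], [0.001, -0.002, -1.0]]
force: [-1.7, 2.4, -1.3]
gripper_width: 0.159
gripper_force: 42.6
```

```bash
python3 -m pendant '[[1,-0.1,0,0,0,0,0],[1,-0.1,0,0,0,0,0]]' && python3 -m pendant '[[1,-0.1,0,0,0,0,0],[1,-0.1,0,0,0,0,0]]' && python3 -m pendant '[[1,-0.1,0,0,0,0,0],[1,-0.1,0,0,0,0,0]]'&& python3 -m pendant '[[1,-0.1,0,0,0,0,0],[1,-0.1,0,0,0,0,0]]'
```

```text
time_s: 15.1
tool_pos: [0.5264, -0.1802, 0.1639]
tool_rot: [[0.046, 0.999, -0.002], [0.999, -0.046, 0.001], [0.001, -0.002, -1.0]]
force: [-2.5, 3.7, -2.0]
gripper_width: 0.156
gripper_force: 42.6
time_s: 15.3
tool_pos: [0.5264, -0.1829, 0.1642]
tool_rot: [[0.044, 0.999, -0.002], [0.999, -0.044, 0.006], [0.006, -0.002, -1.0]]
force: [-3.7, 10.7, 2.6]
gripper_width: 0.16
gripper_force: 43.0
time_s: 15.5
tool_pos: [0.5258, -0.1916, 0.1642]
tool_rot: [[0.044, 0.999, -0.002], [0.999, -0.044, 0.001], [0.001, -0.002, -1.0]]
force: [-3.6, 1.7, -0.5]
gripper_width: 0.158
gripper_force: 42.8
time_s: 15.7
tool_pos: [0.5255, -0.1992, 0.1641]
tool_rot: [[0.047, 0.999, -0.002], [0.999, -0.047, -0.0], [-0.0, -0.002, -1.0]]
force: [-3.4, 3.2, 0.3]
gripper_width: 0.154
gripper_force: 42.9
```

```bash
python3 -m pendant '[[1,-0.1,0,0,0,0,0],[1,-0.1,0,0,0,0,0]]' && python3 -m pendant '[[1,-0.1,0,0,0,0,0],[1,-0.1,0,0,0,0,0]]' && python3 -m pendant '[[1,-0.1,0,0,0,0,0],[1,-0.1,0,0,0,0,0]]'&& python3 -m pendant '[[1,-0.1,0,0,0,0,0],[1,-0.1,0,0,0,0,0]]'
```

```text
time_s: 15.9
tool_pos: [0.5252, -0.2047, 0.1641]
tool_rot: [[0.046, 0.999, -0.002], [0.999, -0.046, 0.001], [0.0, -0.002, -1.0]]
force: [-4.2, 3.8, 0.9]
gripper_width: 0.158
gripper_force: 42.9
time_s: 16.1
tool_pos: [0.5249, -0.2106, 0.1641]
tool_rot: [[0.046, 0.999, -0.002], [0.999, -0.046, 0.001], [0.001, -0.002, -1.0]]
force: [-4.7, 4.1, 1.4]
gripper_width: 0.159
gripper_force: 43.0
time_s: 16.3
tool_pos: [0.5245, -0.2165, 0.1641]
tool_rot: [[0.046, 0.999, -0.002], [0.999, -0.046, 0.001], [0.001, -0.002, -1.0]]
force: [-5.3, 4.3, 1.0]
gripper_width: 0.155
gripper_force: 43.0
time_s: 16.5
tool_pos: [0.5242, -0.2224, 0.1641]
tool_rot: [[0.046, 0.999, -0.002], [0.999, -0.046, 0.001], [0.001, -0.002, -1.0]]
force: [-4.4, 4.4, 3.0]
gripper_width: 0.16
gripper_force: 43.0
```

```bash
python3 -m pendant '[[1,-0.1,0,0,0,0,0],[1,-0.1,0,0,0,0,0]]' && python3 -m pendant '[[1,-0.1,0,0,0,0,0],[1,-0.1,0,0,0,0,0]]' && python3 -m pendant '[[1,-0.1,0,0,0,0,0]]'&& python3 -m pendant '[[1,-0.1,0,0,0,0,0]]'
```

```text
time_s: 16.7
tool_pos: [0.5238, -0.2284, 0.1641]
tool_rot: [[0.046, 0.999, -0.002], [0.999, -0.046, 0.001], [0.001, -0.002, -1.0]]
force: [-4.9, 3.4, 1.5]
gripper_width: 0.157
gripper_force: 43.0
time_s: 16.9
tool_pos: [0.5235, -0.2343, 0.1641]
tool_rot: [[0.046, 0.999, -0.003], [0.999, -0.046, 0.001], [0.001, -0.003, -1.0]]
force: [-4.2, 4.5, 1.8]
gripper_width: 0.16
gripper_force: 43.0
time_s: 17.0
tool_pos: [0.5233, -0.2372, 0.1641]
tool_rot: [[0.046, 0.999, -0.003], [0.999, -0.046, 0.001], [0.001, -0.003, -1.0]]
force: [-4.4, 3.5, 2.0]
gripper_width: 0.153
gripper_force: 43.1
time_s: 17.1
tool_pos: [0.5232, -0.2402, 0.1641]
tool_rot: [[0.046, 0.999, -0.003], [0.999, -0.046, 0.001], [0.001, -0.003, -1.0]]
force: [-5.3, 4.6, 2.6]
gripper_width: 0.159
gripper_force: 43.1
```

```bash
python3 -m pendant '[[1,-0.1,0,0,0,0,0]]' && python3 -m pendant '[[1,-0.1,0,0,0,0,0]]' && python3 -m pendant '[[1,-0.1,0,0,0,0,0]]'&& python3 -m pendant '[[1,-0.1,0,0,0,0,0]]'
```

```text
time_s: 17.2
tool_pos: [0.523, -0.2432, 0.1641]
tool_rot: [[0.046, 0.999, -0.003], [0.999, -0.046, 0.001], [0.001, -0.003, -1.0]]
force: [-4.7, 4.4, 2.3]
gripper_width: 0.158
gripper_force: 43.1
time_s: 17.3
tool_pos: [0.5229, -0.2453, 0.1641]
tool_rot: [[0.046, 0.999, -0.003], [0.999, -0.046, 0.003], [0.003, -0.003, -1.0]]
force: [-5.4, 7.3, 3.5]
gripper_width: 0.16
gripper_force: 43.2
time_s: 17.4
tool_pos: [0.5228, -0.2472, 0.1642]
tool_rot: [[0.045, 0.999, -0.003], [0.999, -0.045, 0.004], [0.004, -0.003, -1.0]]
force: [-4.8, 8.1, 3.7]
gripper_width: 0.155
gripper_force: 43.3
time_s: 17.5
tool_pos: [0.5228, -0.2495, 0.1642]
tool_rot: [[0.045, 0.999, -0.003], [0.999, -0.045, 0.005], [0.005, -0.003, -1.0]]
force: [-4.6, 9.4, 4.3]
gripper_width: 0.16
gripper_force: 43.3
```

```bash
python3 -m pendant '[[1,-0.04,0,0,0,0,0]]' && python3 -m pendant '[[1,-0.04,0,0,0,0,0]]' && python3 -m pendant '[[1,-0.04,0,0,0,0,0]]'&& python3 -m pendant '[[1,-0.04,0,0,0,0,0]]'
```

```text
time_s: 17.6
tool_pos: [0.5228, -0.25, 0.1642]
tool_rot: [[0.045, 0.999, -0.003], [0.999, -0.045, 0.006], [0.006, -0.003, -1.0]]
force: [-5.2, 9.9, 4.4]
gripper_width: 0.16
gripper_force: 43.5
time_s: 17.7
tool_pos: [0.5228, -0.25, 0.1643]
tool_rot: [[0.045, 0.999, -0.003], [0.999, -0.045, 0.008], [0.008, -0.004, -1.0]]
force: [-6.0, 12.0, 5.6]
gripper_width: 0.158
gripper_force: 43.6
time_s: 17.8
tool_pos: [0.5228, -0.2501, 0.1643]
tool_rot: [[0.044, 0.999, -0.004], [0.999, -0.044, 0.009], [0.009, -0.004, -1.0]]
force: [-5.6, 13.4, 5.4]
gripper_width: 0.159
gripper_force: 43.7
time_s: 17.9
tool_pos: [0.5228, -0.2502, 0.1644]
tool_rot: [[0.043, 0.999, -0.004], [0.999, -0.043, 0.011], [0.011, -0.004, -1.0]]
force: [-6.3, 16.5, 6.8]
gripper_width: 0.155
gripper_force: 43.8
```

The carrier has hit the rigid stop at y = −0.250, 6 mm after pin contact. I'll check the latch before releasing.

```bash
python3 -m pendant '[[1,0.06,0,0,0,0,0],[1,0,0,0,0,0,0]]'
python3 - <<'E'
from h import *
for n in("wrist","scene","top"): cv2.imwrite(f"pics/{n}4.png",viewer.capture(n)[:,:,::-1])
a,b,t=[cv2.imread(f"pics/{n}4.png") for n in("wrist","scene","top")]
C=np.zeros((600,800,3),np.uint8); C[:300,:480]=cv2.resize(a,(480,300)); C[:300,480:800]=cv2.resize(t[190:260,390:465],(320,300),interpolation=3); C[300:,:600]=cv2.resize(b[90:210,240:360],(600,600),interpolation=3)[150:450]
cv2.imwrite("pics/c4.png",C)
E
```

```text
time_s: 18.1
tool_pos: [0.5227, -0.25, 0.1642]
tool_rot: [[0.044, 0.999, -0.004], [0.999, -0.044, 0.008], [0.008, -0.004, -1.0]]
force: [-4.6, 11.5, 4.0]
gripper_width: 0.158
gripper_force: 43.5
```

View pics/c4.png

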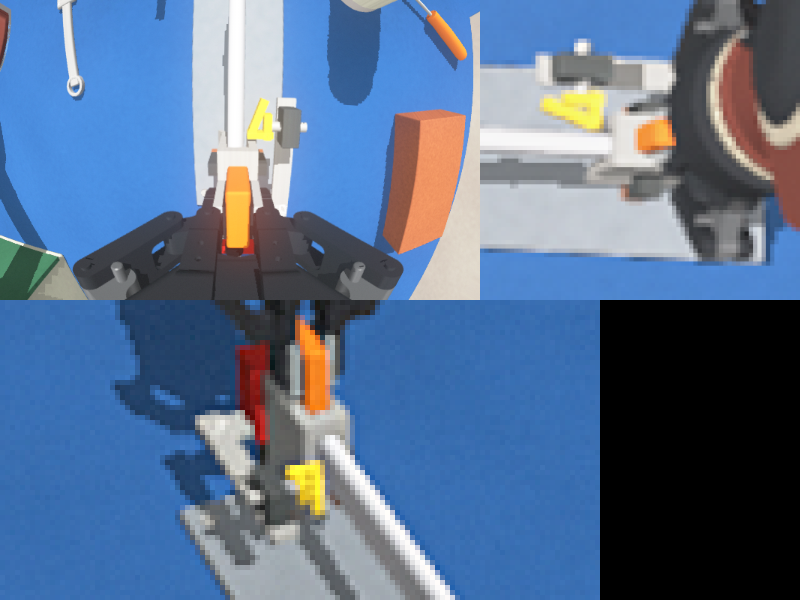

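The view shows the yellow latch at top pixel (412,215.5). That is its original "out" position, and it stands behind the carrier's rear edge. The carrier is against the red collar. I'll unload, release, and lift straight up.

```bash
python3 -m pendant '[[1,0.04,-0.02,0,0,0,0],[1,0.02,-0.01,0,0,0,0],[1,0,0,0,0,0,0]]' && python3 -m pendant '[[0.6,0,0,0,0,0,0],[0.5,0,0,0,0,0,0],[0.3,0,0,0,0,0,0],[0.2,0,0,0,0,0,0],[0.2,0,0,0,0,0,0],[0.2,0,0,0,0,0,0]]'
```

```text
time_s: 18.55
tool_pos: [0.5226, -0.2499, 0.1643]
tool_rot: [[0.044, 0.999, -0.001], [0.999, -0.044, 0.006], [0.006, -0.002, -1.0]]
force: [-3.5, 8.8, 2.3]
gripper_width: 0.159
gripper_force: 43.1
time_s: 19.15
tool_pos: [0.5229, -0.254, 0.1642]
tool_rot: [[0.046, 0.999, 0.001], [0.999, -0.046, -0.0], [-0.0, 0.001, -1.0]]
force: [0.5, -0.1, 1.4]
gripper_width: 0.402
gripper_force: 0.0
```

```bash
python3 -m pendant '[[0.2,0,0,-0.2,0,0,0],[0.2,0,0,-0.5,0,0,0],[0.2,0,0,-0.7,0,0,0],[0.2,0,0,-0.7,0,0,0],[0.2,0,0,-0.7,0,0,0],[0.2,0,0,-0.7,0,0,0],[0.2,0,0,-0.4,0,0,0],[0.2,0,-0.5,0,0,0,0],[0.2,0,-0.9,0,0,0,0],[0.2,-0.6,-0.9,0,0,0,0],[0.2,-0.9,-0.3,0,0,0,0],[0.2,-0.9,0,0,0,0,0]]' && python3 -m pendant '[[0.2,-1,0,0,0,0,0],[0.2,-1,0,0,0,0,0],[0.2,-1,0,0,0,0,0],[0.2,-1,0,0,0,0,0],[0.2,-0.5,0,0,0,0,0],[0.2,0,0,0,0,0,0]]'
python3 - <<'E'
from h import *
for n in("wrist","scene","top"): cv2.imwrite(f"pics/{n}5.png",viewer.capture(n)[:,:,::-1])
a,b,t=[cv2.imread(f"pics/{n}5.png") for n in("wrist","scene","top")]
C=np.zeros((600,800,3),np.uint8); C[:300,:480]=cv2.resize(a,(480,300)); C[:300,480:800]=cv2.resize(t[190:260,390:465],(320,300),interpolation=3); C[300:,:400]=cv2.resize(b[105:180,260:360],(400,300),interpolation=3); C[300:550,400:]=cv2.resize(t,(400,250))
cv2.imwrite("pics/c5.png",C)
T,S=viewer.calibration("top"),viewer.calibration("scene")
print(blobs(t[:,:,::-1].copy(),"orange",60)[0],blobs(t[:,:,::-1].copy(),"yellow",20)[0],blobs(b[:,:,::-1].copy(),"orange",60)[0],blobs(b[:,:,::-1].copy(),"yellow",20)[0])
E
```

```text
time_s: 20.35
tool_pos: [0.4397, -0.3227, 0.2815]
tool_rot: [[0.046, 0.999, -0.001], [0.999, -0.046, -0.001], [-0.001, -0.001, -1.0]]
force: [0.4, -0.5, -0.2]
gripper_width: 0.399
gripper_force: 0.0
time_s: 20.95
tool_pos: [0.4337, -0.4597, 0.2802]
tool_rot: [[0.051, 0.999, -0.002], [0.999, -0.051, -0.001], [-0.001, -0.002, -1.0]]
force: [-0.1, 0.6, -0.7]
gripper_width: 0.397
gripper_force: 0.0
[([433.5, 61.0], [398, 60, 71, 2, 72]), ([353.4, 96.0], [341, 80, 25, 34, 307]), ([259.3, 182.2], [254, 173, 11, 19, 111]), ([218.2, 189.2], [211, 179, 18, 24, 206]), ([436.4, 220.7], [426, 217, 22, 9, 165])] [([412.3, 215.1], [405, 212, 13, 8, 71])] [([123.1, 97.4], [43, 75, 162, 46, 1827]), ([300.8, 133.3], [296, 125, 10, 18, 107]), ([201.4, 185.8], [167, 153, 67, 69, 2454]), ([100.7, 328.8], [43, 238, 130, 162, 16237]), ([207.4, 251.4], [188, 246, 41, 12, 364]), ([339.9, 256.8], [333, 246, 15, 23, 224]), ([369.7, 289.7], [355, 279, 29, 22, 416])] [([301.3, 156.5], [297, 152, 8, 11, 54])]
```

View pics/c5.png

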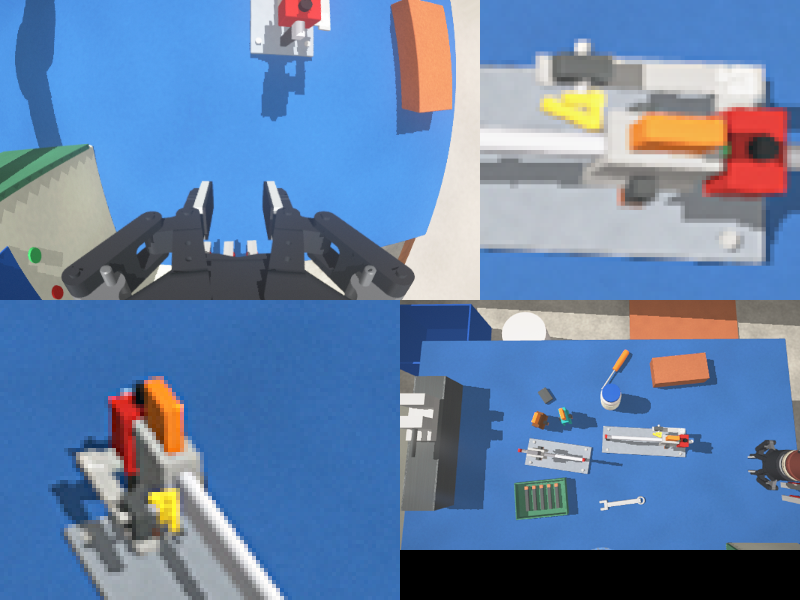

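Both views show the carrier hanging home at the collar, with its tab at top (436,221). The yellow latch is back at its exact "out" pixel (412.3,215.1) behind it. The grey carrier and the jar are undisturbed.

```bash
python3 -c "
from bench import r
print(r.sign_off())"
```

```text
the job is handed in; nothing more can be done
None
```

I handed the job in at about 21 s of the 72 s limit: the orange-tab carrier hangs on the next rail against the red collar, the yellow latch has snapped out behind it, and the grey carrier and flux jar look untouched. I did not read the switch pin's depth directly: the carrier pushed about 6 mm past first pin contact to the rigid stop, and the latch leaves it at most about 3 mm of play.

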